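Latch the spice jar and run it on the press-to-run grinder

ROBOT

A 7-joint arm with a two-finger parallel gripper is mounted at the origin on a cart in front of the work surface, level with it; the furniture and walls round the work are solid. World frame = base frame: x ahead of the robot, y to its left, z up, the work surface at z = 0. Lengths are in mm, angles in rad, forces in N, time in s.
With the tool pointing down it reaches from about 350 to 900 mm from the base axis. Payload 19.9 kg.
Tool frame: the origin (TCP) lies on the centre line of the jaws, within the pads' length; the fingertips stand 22 mm ahead of it and the grasp point (between the pads) lies 3 mm ahead of it; y points along the fingers, x is the direction in which the jaws open and shut, and the axes are right-handed (so a half turn about y gives the same grasp; the last joint's range is limited). The gripper opens to 85 mm and grips with 20 to 120 N. Pads are 22 mm wide; open, the fingers measure 114 mm over their backs; the gripper's body (76 mm by 85 mm) begins 54 mm behind the grasp point. The pads swing forward as they close: fully open they stand 13 mm farther back than shut.
Start: joints at [-1.246, 0.417, -0.01, 1.614, 0.005, 1.111, -0.053], TCP at [224.132, 583.411, 253.26] pointing down, gripper open.
Joint ranges: [-2.81, 2.81], [-0.39, 2.02], [-1.27, 1.25], [0.06, 2.57], [-1.19, 4.33], [0.19, 2], [-2.82, 2.82]. Speed limits (rad/s): [1.89, 1.89, 2.39, 2.39, 3.01, 3.01, 3.01].

INTERFACE

Orientations are given as a unit quaternion [x, y, z, w].
In Python, from workcell import observe, cams, workorder gives the robot as it stands.
- The arm moves only by the tool move_arm, never from a script. Its argument "commands" is a list of rows, each an object with "xyz": the shift along the tool's x, y, z in cm, a list of three; "turn": the turn about the tool's y in rad; "gripper": the finger opening in cm, from 0 to 8.54. A call has 1 to 12 rows; each row shifts and turns the commanded pose from where the row before left it, along the tool's axes as they then stand; what a row does not reach is not made up. A row lasts 1/8 s, in which the tool goes at most 62.5 mm and 10.7 degrees, less where a joint would pass 70% of its speed; a pose out of reach is approached as far as the arm can. A call with a gripper value outside its range is refused whole. The fingers move at their own pace and stop on an object; "force" is the grip in N (left out, the last holds). Time passes only in rows, so rows that do not move let the fingers close. It gives the time, the measured TCP pose, the force and the opening at its end, in the units of the state.
- observe(): the state, without advancing time (a new reading comes with each control period).
- cams.capture(name): name is "scene" or "side" or "wrist"; returns the picture (480x640x3 uint8, red, green, blue); there is no depth.
- cams.get_calibration(name): a dict with "vertical_fov" (degrees; the focal length in pixels is half the picture's height over the tangent of half this angle, whatever the lens; pixels are square), "cx", "cy" (the principal point, pixels), "origin" and "rotation" of the camera in the world; the wrist camera has in their place "tool_from_camera" (4x4, takes a point from camera to tool coordinates, whose origin is the TCP and whose axes are the tool frame's). Camera axes: x right, y down, z forward; pixel columns grow to the right and rows downward; lengths in mm; the calibration is good to about 2 mm. A picture is of the moment at which its call begins: read the wrist's pose just before it. get_calibration takes no time and is no camera call.
- workorder.finish_job(): hands the job in, once; it reports no verdict.
The state is a dict: "clock": time; "joint_pos": joint angles; "qd": joint speeds; "tau": joint torques, N m; "ee_pos": TCP position; "orientation": TCP orientation; "wrist_force": force on the tool from outside, world axes, zero at the start; "torque": the same for the moment, N m; "gripper_width": opening from 0.0 (shut) to 1.0 (fully open).
Only numpy, scipy, OpenCV 4.12 (cv2) and the standard library are available. Lean on these libraries where they do the work, as an engineer would, in place of code of your own. Each camera call takes 0.05 s, during which the arm holds its last target. There are 200 camera calls.

TASK

Get the filled steel grinding jar running on the spice grinder. While the jar still stands on the worktop, swing the hinged hasp on it over until it lies flat on the lid, with its slot over the lid's staple; then lift the jar onto the grinder's splined seat, turn it until the splines mesh, slide it home and press the spring ring under it fully down. The grinder only runs while it is pressed, so finish with the jar still held in the gripper and pressed all the way down; leave the bowls, cup, shaker and pan round it where they are.

Things in the scene. Friction and masses are not known exactly. Their poses are not given: they have to be found in the camera images.
- jar_grip (a point): Grip point of the loose steel grinding jar (0.6 kg), on its upright z axis, 72 mm above its foot. Skirt 72 mm in diameter for the lowest 30 mm, then a round body 60 mm in diameter, lid top at 100 mm, closed hasp's lip at 112 mm. x runs from the hasp's pin across the lid to the lid's own hinge (juts to 37 mm from the axis). Grip the body on the bare +y and -y sides, 55 to 90 mm above the foot.
- jar_foot (a point): Centre of the jar's foot, on its axis; 0 high on the worktop; axes as jar_grip. Here opens the socket under the jar, which fits over the seat: bore 44 mm, 29 mm deep, with four grooves 11.5 mm wide that reach 61 mm in diameter, in the jar's +x, -x, +y and -y directions. So the jar fits at every quarter turn.
- hasp_pivot (a point): Centre of the hasp's hinge pin at the jar's rim: 32 mm from the jar's axis towards its -x, 103 mm above the foot. The pin lies along the jar's y. Axes as jar_grip.
- hasp_end (a point): Middle of the lip at the hasp's free end, 58 mm from the pin. The hasp is a slotted steel strap 16 mm wide, 3 mm thick; its last 6 mm are a lip curled up and outward at 45 degrees, the 22 mm before it are a flat plate to press on. At the start the strap stands up and leans outward, away from the lid. Its own x points from pin to lip.
- jar_hasp (a joint): Hasp angle, rad: 0 = flat across the lid, the staple through its slot (closed), 1.57 = straight up, up to 2.4 = leaning out over the jar's -x side. Light friction hinge (about 0.35 N at the lip): it stays where it is left. Pushed much harder sideways, the jar may slide or tip.
- seat (a point): Centre of the grinder's seat at deck level, 90 mm up. The grinder is a fixed steel block 140 x 140 mm, control panel on its -x side. On the deck: a bevelled boss 40 mm in diameter, 26 mm high, with four round-topped splines 8 mm wide, 17 mm high, reaching 56 mm in diameter, along this point's +x, -x, +y, -y. Jar foot above the deck: 17 mm unmeshed, 8 mm meshed (within 4 degrees), 1 mm pressed home.
- grinder_ring (a joint): Travel of the black spring ring (84 mm in diameter, round the boss), m: 0 = up, its top 8 mm above the deck, 0.007 = fully down on its stop. 11 N start it, 15 N hold it fully down, the jar's weight included; that weight alone does not move it. The meshed jar's skirt stands on it.
- small_bowl: Bystander: steel prep bowl, 108 mm in diameter, 37 mm high; origin under its centre.
- cup_of_measure: Bystander: steel measuring cup with a side handle, 86 x 114 mm, 76 mm high; origin under its centre.
- shaker: Bystander: dredger with a side handle, 66 x 90 mm, 93 mm high; origin under its centre.
- pan: Bystander: deep rectangular steel pan, 108 x 176 mm, 100 mm high; origin under its centre.
- herb_bowl: Bystander: steel prep bowl with green herbs, 128 mm in diameter, 45 mm high; origin under its centre.

How it is judged (in metres and radians):
On the way, in this order (a step that is already met when the one before it is completed fails the run):
1. the hasp lies flat on the lid while the jar stands on the worktop (value of joint jar_hasp below 0.12 rad and height (world z) of jar_foot below 0.01 m and angle between jar_grip's own z axis and vertical below 0.1 rad), for 0.2 s.
2. the latched jar is lifted off the worktop (value of joint jar_hasp below 0.12 rad and height (world z) of jar_foot above 0.03 m), for 0.2 s.
At the end, for the whole second after the job is handed in: The jar, hasp flat on its lid (under 0.12 rad), sits upright (under 0.08 rad) and centred (5 mm) on the seat with its splines meshed, its foot less than 5 mm above the deck, the spring ring pressed down more than 5 of its 7 mm, and the fingers still hold it (over 2 N) (value of joint grinder_ring above 0.005 m and value of joint jar_hasp below 0.12 rad and z of jar_foot in the frame of seat below 0.005 m and horizontal distance between jar_foot and seat below 0.005 m and angle between jar_grip's own z axis and vertical below 0.08 rad and contact force between the fingers and jar above 2 N); the arm keeps its last pose, push and grip.
It fails at once if the jar is tipped over (angle between jar_grip's own z axis and vertical above 0.6 rad).
It fails at once if a bystander is pushed more than 40 mm away (distance of any of small_bowl, cup_of_measure, shaker, pan, herb_bowl from where it was at the start of the episode above 0.04 m).
It also fails if it takes over 64 s, if anything falls off the work surface, if the arm or the gripper's body presses on something with over 40 N, if the wrist force passes 120 N, or if a joint passes its speed limit or range.

## Working session

There is one attempt and no reset: what is moved stays moved. The work goes in short steps, Python scripts to look and compute and a tool call to move; the robot and the scene stay as the last step left them, time stands still between calls to the robot, and variables do not carry over. Pictures are saved under pics/ and viewed, about 8 in all and at most 12, crops included, and the job is handed in when it is done.

Besides the shell and the picture viewer there is one more tool, called after "Request:" as a command line: name --argument value ..., lists and objects as JSON in quotes. move_arm: Moves the arm, as the interface text tells. Its arguments: {"type":"object","properties":{"commands":{"type":"array"},"force":{"type":"number"}},"required":["commands"]}

```bash
mkdir -p pics; python3 - <<'E'
from workcell import observe,cams
import cv2,numpy as np
s=observe();print(s)
for n in ["scene","side","wrist"]:
    print(n,cams.get_calibration(n))
    cv2.imwrite(f"pics/{n}0.png",cams.capture(n)[:,:,::-1])
E
```

```text
{'clock': 0.0, 'joint_pos': array([-1.24553639,  0.41796347, -0.01027687,  1.61419737,  0.00473593,
        1.11067352, -0.05300105]), 'qd': array([ 3.42578101e-04,  4.08272419e-04, -5.84385514e-04,  6.28373185e-05,
       -1.67797599e-04, -1.07661331e-04, -4.79165048e-04]), 'tau': array([ 1.71580600e-04, -8.64421177e+01,  6.79228362e-01, -4.34905529e+01,
        1.91090157e-02,  7.13642527e-03,  4.24819962e-05]), 'ee_pos': array([224.03527553, 583.11908314, 252.65718899]), 'orientation': array([ 0.58307522,  0.4001128 , -0.40076575, -0.58251168]), 'wrist_force': array([ 0.13399177, -0.52076803, -0.16947535]), 'torque': array([ 0.04505776, -0.03301016,  0.05889963]), 'gripper_width': 0.9968463972628944}
scene {'vertical_fov': 45.26921196640993, 'cx': 330.15707058896356, 'cy': 240.746554631733, 'origin': array([-241.0324698 , -582.5539513 , 1103.43392204]), 'rotation': array([ 0.82852312, -0.41524615,  0.16128556, -0.33927429])}
side {'vertical_fov': 55.52689962285315, 'cx': 311.85151263962814, 'cy': 232.87188591142544, 'origin': array([ 206.93695521, -919.48171594,  558.62777714]), 'rotation': array([ 0.83655676, -0.14512539,  0.08172639, -0.52195039])}
wrist {'vertical_fov': 69.4944598847502, 'cx': 319.4755047512769, 'cy': 236.52993066998613, 'tool_from_camera': array([[ 9.99999848e-01, -5.50206786e-04,  3.53313557e-05,
        -8.80777029e-02],
       [-1.96276439e-04, -2.95382716e-01,  9.55378989e-01,
        -1.19872073e+02],
       [-5.15219731e-04, -9.55378851e-01, -2.95382779e-01,
         7.63334790e+01],
       [ 0.00000000e+00,  0.00000000e+00,  0.00000000e+00,
         1.00000000e+00]])}
```

View pics/scene0.png

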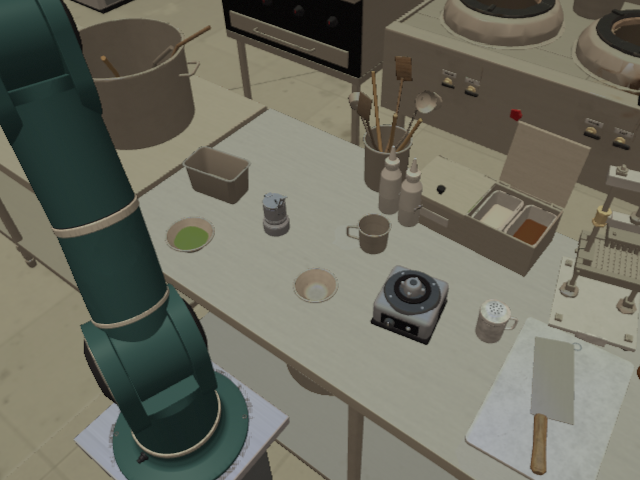

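View pics/side0.png

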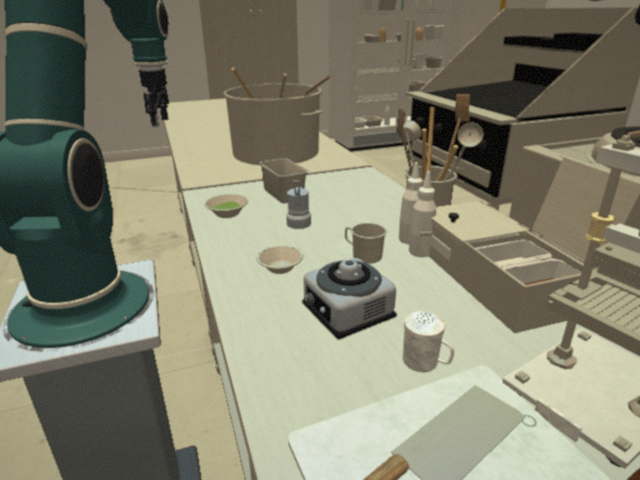

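Scene: jar near (275,215), grinder (410,300). Side: jar (298,208), grinder boss (348,268). I'll triangulate roughly and crop enlarged.

```bash
cat > h.py <<'E'
from workcell import observe,cams
import cv2,numpy as np
from scipy.spatial.transform import Rotation as R
def cam(n,s=None):
    c=cams.get_calibration(n);f=240/np.tan(np.radians(c["vertical_fov"]/2))
    if n=="wrist":
        s=s or observe();T=c["tool_from_camera"];Rt=R.from_quat(s["orientation"]).as_matrix()
        return f,c["cx"],c["cy"],s["ee_pos"]+Rt@T[:3,3],Rt@T[:3,:3]
    return f,c["cx"],c["cy"],c["origin"],R.from_quat(c["rotation"]).as_matrix()
def ray(C,p):
    f,cx,cy,o,M=C;d=M@np.array([(p[0]-cx)/f,(p[1]-cy)/f,1]);return o,d/np.linalg.norm(d)
def onz(C,p,z):
    o,d=ray(C,p);return o+d*(z-o[2])/d[2]
def tri(*obs):
    A=0;b=0
    for C,p in obs:
        o,d=ray(C,p);P=np.eye(3)-np.outer(d,d);A=A+P;b=b+P@o
    x=np.linalg.solve(A,b);return x,[np.linalg.norm((np.eye(3)-np.outer(ray(C,p)[1],ray(C,p)[1]))@(x-C[3])) for C,p in obs]
def proj(C,X):
    f,cx,cy,o,M=C;v=M.T@(np.asarray(X)-o);return np.array([f*v[0]/v[2]+cx,f*v[1]/v[2]+cy])
E
python3 - <<'E'
from h import *
S=cam("scene");D=cam("side")
print(R.from_quat(observe()["orientation"]).as_matrix().round(3))
print("jar foot",onz(S,(276,230),0),onz(D,(299,224),0))
print("boss",tri((S,(411,283)),(D,(348,264))))
for n,p in [("cup",(373,247)),("herb",(190,245)),("small",(316,298)),("pan",(218,190)),("shaker",(490,335))]: print(n,onz(S,p,0).round())
a=cv2.imread("pics/scene0.png");b=cv2.imread("pics/side0.png")
z=lambda im,x,y,w,h,k:cv2.resize(im[y:y+h,x:x+w],None,fx=k,fy=k,interpolation=cv2.INTER_CUBIC)
top=np.hstack([z(a,245,180,60,60,5),z(b,270,180,60,60,5)])
bot=np.hstack([z(a,360,255,100,86,4),z(b,300,250,100,86,4)])
bot=cv2.resize(bot,(800,344));top=cv2.copyMakeBorder(top[:256*1],0,0,0,200,0)
cv2.imwrite("pics/crop1.png",np.vstack([top,bot]))
E
```

```text
[[ 0.359 -0.    -0.934]
 [ 0.934 -0.001  0.359]
 [-0.001 -1.    -0.   ]]
jar foot [548.15684754 219.40730632   0.        ] [555.72737835 222.860796     0.        ]
boss (array([ 518.52186965, -216.35055967,  112.94982491]), [np.float64(0.08943327981661954), np.float64(0.08943327981659008)])
cup [652. -29.   0.]
herb [369. 367.   0.]
small [428. -14.   0.]
pan [574. 466.   0.]
shaker [ 580. -401.    0.]
```

View pics/crop1.png

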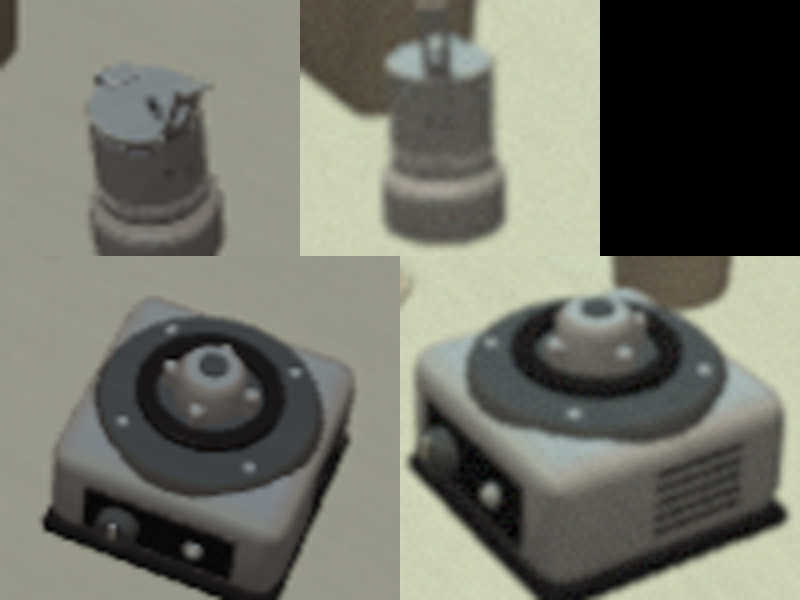

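Crops show: the jar with hasp at scene-right/side-top, lid hinge at the scene's upper left; the grinder boss with four splines and panel towards the robot (-x). Jar ≈ (552,221), seat ≈ (518,-216); heights agree. I'll go above the jar for a wrist view.

Request:
move_arm --commands '[{"xyz":[-1.83,0,-3.62],"gripper":0},{"xyz":[-1.83,0,-3.62],"gripper":0},{"xyz":[-1.83,0,-3.62],"gripper":0},{"xyz":[-1.83,0,-3.62],"gripper":0},{"xyz":[-1.83,0,-3.62],"gripper":0},{"xyz":[-1.83,0,-3.62],"gripper":0},{"xyz":[-1.83,0,-3.62],"gripper":0},{"xyz":[-1.83,0,-3.62],"gripper":0},{"xyz":[-1.83,0,-3.62],"gripper":0},{"xyz":[-1.83,0,-3.62],"gripper":0},{"xyz":[-1.83,0,-3.62],"gripper":0},{"xyz":[-1.83,0,-3.62],"gripper":0}]'

```text
validation failed for argument at $.co...
```

Request:
move_arm --commands '[{"xyz":[0,0,0],"gripper":0},{"xyz":[0,0,0],"gripper":0}]'

```text
validation failed for argument at $.co...
```

```bash
python3 - <<'E'
from h import *
s=observe();print(s["ee_pos"],s["clock"],s["joint_pos"].round(2))
im=cams.capture("wrist")[:,:,::-1];C=cam("wrist",s)
print(proj(C,(552,221,0)),proj(C,(552,221,100)))
cv2.imwrite("pics/w1.png",im)
E
```

```text
[224.00566286 583.21824865 252.79964077] 0.15 [-1.25  0.42 -0.01  1.61  0.    1.11 -0.05]
[169.51298499 495.19636395] [134.68197562 579.97304476]
```

View pics/w1.png

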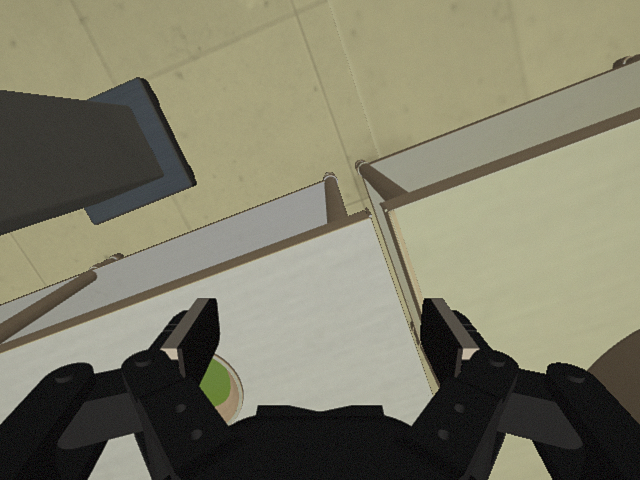

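The move was refused (probably "turn" is required); that picture only showed the start view. Retrying.

Request:
move_arm --commands '[{"xyz":[-1.83,0,-3.62],"turn":0,"gripper":0},{"xyz":[-1.83,0,-3.62],"turn":0,"gripper":0},{"xyz":[-1.83,0,-3.62],"turn":0,"gripper":0},{"xyz":[-1.83,0,-3.62],"turn":0,"gripper":0},{"xyz":[-1.83,0,-3.62],"turn":0,"gripper":0},{"xyz":[-1.83,0,-3.62],"turn":0,"gripper":0},{"xyz":[-1.83,0,-3.62],"turn":0,"gripper":0},{"xyz":[-1.83,0,-3.62],"turn":0,"gripper":0},{"xyz":[-1.83,0,-3.62],"turn":0,"gripper":0},{"xyz":[-1.83,0,-3.62],"turn":0,"gripper":0},{"xyz":[-1.83,0,-3.62],"turn":0,"gripper":0},{"xyz":[-1.83,0,-3.62],"turn":0,"gripper":0}]'

```text
clock: 1.7
ee_pos: [551.6, 221.6, 253.3]
orientation: [0.583, 0.4, -0.401, -0.583]
wrist_force: [0.2, 0.9, 1.0]
gripper_width: 0.001
```

```bash
python3 - <<'E'
from h import *
s=observe();print(s["ee_pos"],s["clock"],s["joint_pos"].round(2))
im=cams.capture("wrist")[:,:,::-1];C=cam("wrist",s)
print(proj(C,(552,221,0)),proj(C,(552,221,100)))
cv2.imwrite("pics/w2.png",im)
E
```

```text
[551.58347804 221.6248952  253.25062139] 1.7 [-0.59  0.37  0.2   1.7  -0.08  1.08  0.84]
[319.15820598 203.0537615 ] [319.06210865 227.8019235 ]
```

View pics/w2.png

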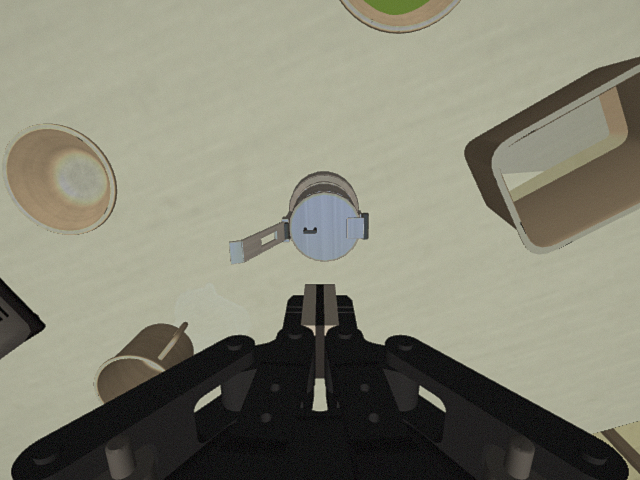

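The wrist view shows the lid (centre ≈(325,227), r≈36 px), the pin at (288,228), lid hinge at (366,226), and the hasp leaning out to (237,252).

```bash
python3 - <<'E'
from h import *
s=observe();C=cam("wrist",s);S=cam("scene");D=cam("side")
im=cv2.imread("pics/w2.png");hsv=cv2.cvtColor(im,cv2.COLOR_BGR2HSV);
b=im[:,:,0].astype(int)-im[:,:,2]
m=((b>12)&(im[:,:,0]>110)).astype(np.uint8)
m[:180]=0;m[275:]=0;m[:,:225]=0;m[:,375:]=0
mm=cv2.morphologyEx(m,cv2.MORPH_OPEN,np.ones((13,13)))
cs,_=cv2.findContours(mm,0,1);c=max(cs,key=cv2.contourArea)
# map lid contour onto z=100 plane and fit circle
P=np.array([onz(C,p[0],100)[:2] for p in c])
(x,y),r=cv2.minEnclosingCircle(P.astype(np.float32));print("lid",x,y,r,cv2.boundingRect(c))
pin=onz(C,(288,229),103);hg=onz(C,(364,226),100);st=onz(C,(311,230),108)
for n,p in [("pin",pin),("hinge",hg),("staple",st)]:print(n,p.round(1),np.hypot(p[0]-x,p[1]-y).round(1))
d=hg-pin;print("jar x yaw deg",np.degrees(np.arctan2(d[1],d[0])), "tool x yaw",np.degrees(np.arctan2(.934,.359)))
# hasp end: angle search along circle
yaw=np.arctan2(d[1],d[0]);u=np.array([np.cos(yaw),np.sin(yaw),0])
pv=np.array([x,y,103])-32*u
for a in np.arange(1.5,2.45,.1):
    q=pv+58*(np.cos(a)*u+np.array([0,0,np.sin(a)]));print(round(a,1),q.round(0),proj(C,q).round(0),proj(S,q).round(0),proj(D,q).round())
print("lid expected scene",proj(S,(x,y,100)),proj(D,(x,y,100)),proj(C,pv))
E
```

```text
lid 557.0238037109375 219.72177124023438 27.628681182861328 (295, 196, 54, 63)
pin [546.3 192.  103. ] 29.7
hinge [567.3 250.4 100. ] 32.3
staple [552.6 209.7 108. ] 10.9
jar x yaw deg 70.23929799912896 tool x yaw 68.97482214067452
1.5 [548. 193. 161.] [283. 254.] [278. 189.] [298. 174.]
1.6 [546. 188. 161.] [274. 255.] [280. 190.] [298. 175.]
1.7 [544. 183. 161.] [265. 255.] [281. 192.] [298. 176.]
1.8 [542. 177. 159.] [257. 254.] [282. 193.] [298. 177.]
1.9 [540. 172. 158.] [249. 254.] [283. 195.] [298. 178.]
2.0 [538. 167. 156.] [242. 253.] [284. 197.] [297. 180.]
2.1 [536. 162. 153.] [235. 252.] [285. 199.] [297. 181.]
2.2 [535. 157. 150.] [229. 250.] [286. 201.] [297. 183.]
2.3 [533. 153. 146.] [224. 249.] [287. 203.] [297. 185.]
2.4 [532. 149. 142.] [219. 247.] [288. 205.] [297. 187.]
lid expected scene [274.98964981 200.82701096] [298.80944899 191.90069937] [285.20682775 229.87424411]
```

Jar axis ≈ (557,220), jar x yaw ≈ 70°, hasp ≈ 2.07 rad with the lip near (536,163,154). Fixed-camera projections agree. Turn the tool so its z lies along jar x.

Request:
move_arm --commands '[{"xyz":[0,0,0],"turn":0.155,"gripper":0},{"xyz":[0,0,0],"turn":0.155,"gripper":0},{"xyz":[0,0,0],"turn":0.155,"gripper":0},{"xyz":[0,0,0],"turn":0.155,"gripper":0},{"xyz":[0,0,0],"turn":0.155,"gripper":0},{"xyz":[0,0,0],"turn":0.155,"gripper":0},{"xyz":[0,0,0],"turn":0.155,"gripper":0},{"xyz":[0,0,0],"turn":0.155,"gripper":0},{"xyz":[0,0,0],"turn":0.155,"gripper":0},{"xyz":[0,0,0],"turn":0.155,"gripper":0},{"xyz":[0.2,0,-3],"turn":0,"gripper":0},{"xyz":[0.3,0,-3],"turn":0,"gripper":0}]'

```text
clock: 3.25
ee_pos: [534.7, 164.1, 253.0]
orientation: [0.697, -0.122, 0.121, -0.696]
wrist_force: [0.8, -0.7, 0.2]
gripper_width: 0.003
```

Request:
move_arm --commands '[{"xyz":[0,0,-3.2],"turn":0,"gripper":0},{"xyz":[0,3,0],"turn":0,"gripper":0},{"xyz":[0,3,0],"turn":0,"gripper":0},{"xyz":[0,3.6,0],"turn":0,"gripper":0},{"xyz":[0,0,0],"turn":0,"gripper":0}]'

```text
clock: 3.88
ee_pos: [523.1, 134.1, 155.6]
orientation: [0.697, -0.123, 0.121, -0.696]
wrist_force: [-0.4, -0.4, 0.4]
gripper_width: 0.0
```

```bash
python3 - <<'E'
from h import *
s=observe();print(s["ee_pos"],s["clock"],s["joint_pos"].round(2),s["wrist_force"].round(2));M=R.from_quat(s["orientation"]).as_matrix();print(M.round(3))
u=np.array([np.cos(np.radians(70.2)),np.sin(np.radians(70.2))]);d=s["ee_pos"][:2]-[557,220];print("s",d@u,"lat(-v)",d@[u[1],-u[0]])
E
```

```text
[523.12456687 134.09302098 155.58562694] 3.875 [-0.7   0.42  0.49  1.92 -0.26  0.86 -0.43] [-0.39 -0.45  0.38]
[[ 0.941 -0.004  0.339]
 [-0.339 -0.002  0.941]
 [-0.003 -1.    -0.003]]
s -92.30311824806502 lat(-v) -2.7727921593810265
```

Request:
move_arm --commands '[{"xyz":[0.28,0,0.8],"turn":0,"gripper":0},{"xyz":[0,0,0.8],"turn":0,"gripper":0},{"xyz":[0,0,0.8],"turn":0,"gripper":0},{"xyz":[0,0,0.8],"turn":0,"gripper":0},{"xyz":[0,0,0.8],"turn":0,"gripper":0},{"xyz":[0,0,0.8],"turn":0,"gripper":0},{"xyz":[0,0,0.8],"turn":0,"gripper":0},{"xyz":[0,0,0.8],"turn":0,"gripper":0},{"xyz":[0,0,0.8],"turn":0,"gripper":0},{"xyz":[0,0,0.7],"turn":0,"gripper":0},{"xyz":[0,0,0.7],"turn":0,"gripper":0},{"xyz":[0,0,0],"turn":0,"gripper":0}]'

```text
clock: 5.38
ee_pos: [556.3, 214.9, 157.2]
orientation: [-0.697, 0.121, -0.122, 0.697]
wrist_force: [-0.8, -0.3, -0.4]
gripper_width: -0.003
```

```bash
python3 - <<'E'
from h import *
s=observe();print(s["ee_pos"],s["clock"],s["wrist_force"].round(2))
im=np.ascontiguousarray(cams.capture("wrist")[:,:,::-1])
sd=cams.capture("side")[:,:,::-1]
a=im[100:400,150:490];b=cv2.resize(sd[130:250,240:360],(300,300),interpolation=cv2.INTER_CUBIC)
cv2.imwrite("pics/w3.png",np.hstack([a,b]))
E
```

```text
[556.2616062  214.89840359 157.22904861] 5.375 [-0.77 -0.35 -0.35]
```

View pics/w3.png

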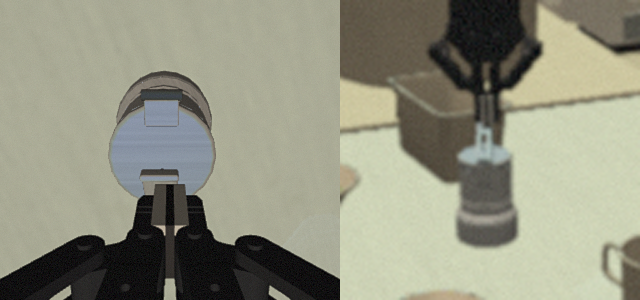

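The hasp lip is ahead of the fingers and past vertical, and the jar is undisturbed. Next: down and forward to lay it flat.

Request:
move_arm --commands '[{"xyz":[0,0.4,0.2],"turn":0,"gripper":0},{"xyz":[0,0.4,0.2],"turn":0,"gripper":0},{"xyz":[0,0.4,0.2],"turn":0,"gripper":0},{"xyz":[0,0.4,0.2],"turn":0,"gripper":0},{"xyz":[0,0.4,0.2],"turn":0,"gripper":0},{"xyz":[0,0.4,0.1],"turn":0,"gripper":0},{"xyz":[0,0.3,0],"turn":0,"gripper":0},{"xyz":[0,0,0],"turn":0,"gripper":0}]'

```text
clock: 6.48
ee_pos: [560.0, 224.8, 130.2]
orientation: [-0.697, 0.122, -0.122, 0.697]
wrist_force: [0.4, 1.7, -1.1]
gripper_width: 0.001
```

Request:
move_arm --commands '[{"xyz":[0,0.2,0],"turn":0,"gripper":0},{"xyz":[0,0.1,0],"turn":0,"gripper":0}]'

```text
clock: 6.72
ee_pos: [560.5, 225.5, 128.1]
orientation: [-0.696, 0.121, -0.122, 0.697]
wrist_force: [-0.9, 3.8, 12.6]
gripper_width: -0.002
```

Request:
move_arm --commands '[{"xyz":[0,0,0],"turn":0,"gripper":0},{"xyz":[0,0,0],"turn":0,"gripper":0},{"xyz":[0,-0.5,0],"turn":0,"gripper":0},{"xyz":[0,-3,0],"turn":0,"gripper":0},{"xyz":[0,-3,0],"turn":0,"gripper":8.5},{"xyz":[0,-3,0],"turn":0,"gripper":8.5},{"xyz":[0,0,0],"turn":0,"gripper":8.5},{"xyz":[0,0,0],"turn":0,"gripper":8.5}]'

```text
clock: 7.72
ee_pos: [559.6, 224.5, 221.9]
orientation: [0.697, -0.122, 0.122, -0.696]
wrist_force: [0.3, -0.1, -0.2]
gripper_width: 0.846
```

```bash
python3 - <<'E'
from h import *
s=observe();print(s["ee_pos"],s["clock"],s["wrist_force"].round(2),s["gripper_width"])
im=np.ascontiguousarray(cams.capture("wrist")[:,:,::-1]);C=cam("wrist",s)
print(proj(C,(557,220,100)))
cv2.imwrite("pics/w4full.png",im)
cv2.imwrite("pics/w4.png",im)
E
```

```text
[559.61066482 224.50362074 221.86046221] 7.725 [ 0.26 -0.05 -0.22] 0.8460769429620235
[319.57728371 243.94126039]
```

View pics/w4.png

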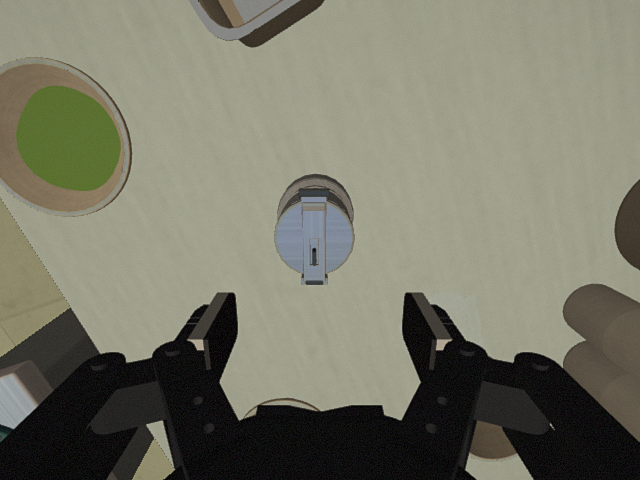

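The hasp lies flat with the staple through its slot; lid centre is ≈(314.5,237), aligned with the tool.

```bash
python3 - <<'E'
from h import *
s=observe();C=cam("wrist",s);im=cv2.imread("pics/w4.png")
p=onz(C,(314.5,237),100);M=R.from_quat(s["orientation"]).as_matrix()
print(p,"tool offset mm",M.T@(p-s["ee_pos"]))
a=onz(C,(314,283),104);b=onz(C,(314.5,197),104);d=b-a;print("hasp dir",np.degrees(np.arctan2(d[1],d[0])),np.linalg.norm(d),"tool z",np.degrees(np.arctan2(M[1,2],M[0,2])))
E
```

```text
[555.18877778 226.33237618 100.        ] tool offset mm [ -4.58524187 121.54824976   0.39290671]
hasp dir 69.5700747723019 65.19318895935459 tool z 70.17347824660497
```

Request:
move_arm --commands '[{"xyz":[-0.45,2,0],"turn":0,"gripper":8.5},{"xyz":[0,3,0],"turn":0,"gripper":8.5},{"xyz":[0,3,0],"turn":0,"gripper":8.5},{"xyz":[0,3,0],"turn":0,"gripper":8.5},{"xyz":[0,2,0],"turn":0,"gripper":8.5},{"xyz":[0,1.5,0],"turn":0,"gripper":8.5},{"xyz":[0,0,0],"turn":0,"gripper":8.5}]' --force 60

```text
clock: 8.65
ee_pos: [555.4, 226.0, 76.6]
orientation: [0.697, -0.122, 0.121, -0.696]
wrist_force: [0.0, -0.1, 0.1]
gripper_width: 0.998
```

Request:
move_arm --commands '[{"xyz":[0,0,0],"turn":0,"gripper":6.5},{"xyz":[0,0,0],"turn":0,"gripper":6},{"xyz":[0,0,0],"turn":0,"gripper":5},{"xyz":[0,0,0],"turn":0,"gripper":5},{"xyz":[0,0,0],"turn":0,"gripper":5},{"xyz":[0,0,0],"turn":0,"gripper":5}]' --force 60

```text
clock: 9.4
ee_pos: [555.9, 226.5, 78.4]
orientation: [-0.696, 0.121, -0.122, 0.697]
wrist_force: [-4.2, -0.6, 11.6]
gripper_width: 0.683
```

Request:
move_arm --commands '[{"xyz":[0,-1,0],"turn":0,"gripper":5},{"xyz":[0,-1.5,0],"turn":0,"gripper":5},{"xyz":[0,-2.5,0],"turn":0,"gripper":5},{"xyz":[0,-2.5,0],"turn":0,"gripper":5},{"xyz":[0,-2.5,0],"turn":0,"gripper":5},{"xyz":[0,-2.5,0],"turn":0,"gripper":5},{"xyz":[0,-2.5,0],"turn":0,"gripper":5},{"xyz":[0,0,0],"turn":0,"gripper":5}]'

```text
clock: 10.4
ee_pos: [556.4, 226.3, 229.4]
orientation: [-0.696, 0.121, -0.123, 0.697]
wrist_force: [-0.2, -0.5, -8.3]
gripper_width: 0.685
```

```bash
python3 - <<'E'
from h import *
S=cam("scene");D=cam("side");s=observe();M=R.from_quat(s["orientation"]).as_matrix()
print(s["ee_pos"],s["joint_pos"].round(2),s["wrist_force"].round(1),np.degrees(np.arctan2(M[1,2],M[0,2])))
def yaw(a,b):d=b-a;return np.degrees(np.arctan2(d[1],d[0]))%90
q=lambda x,y:(360+x/4,255+(y-256)/4)
P=[onz(S,q(*p),104) for p in [(172,368),(253,396),(228,352),(197,411)]]
print("scene",np.mean(P,0),yaw(P[0],P[1]),yaw(P[2],P[3]),np.linalg.norm(P[0]-P[1]),np.linalg.norm(P[2]-P[3]))
d=lambda x,y:(300+(x-400)/4,250+(y-256)/4)
Q=[onz(D,d(*p),104) for p in [(557,345),(638,318),(624,352)]];print("side",[x.round(1) for x in Q],yaw(Q[0],Q[1]))
# base plinth edges (scene crop): left front corner(45,525) -> right front (272,602); screws
e=[onz(S,q(*p),5) for p in [(47,527),(268,602)]];print("front edge",yaw(*e),np.linalg.norm(e[0]-e[1]))
sc=[onz(S,q(*p),92) for p in [(172,329),(248,466),(122,420),(294,372)]];print("screws",[x.round(1) for x in sc],np.mean(sc,0))
print("boss top",onz(S,q(213,364),116),onz(D,d(600,308),116))
E
```

```text
[556.36320099 226.34979178 229.42326984] [-0.82  0.43  0.5   1.72 -0.23  1.05 -0.59] [-0.2 -0.5 -8.3] 70.16625156011331
scene [ 519.8692207  -222.00134662  104.        ] 11.396377702321345 10.154110593350453 47.95772324965207 47.66942063927562
side [array([ 496.6, -225.3,  104. ]), array([ 543.5, -215.7,  104. ]), array([ 524. , -242.5,  104. ])] 11.679460205500739
front edge 13.575386683607178 133.55198234020403
screws [array([ 548.9, -178.3,   92. ]), array([ 489.2, -264.6,   92. ]), array([ 475.2, -191.6,   92. ]), array([ 562.5, -251.2,   92. ])] [ 518.93513523 -221.44417156   92.        ]
boss top [ 521.74320654 -219.95939111  116.        ] [ 521.40894318 -219.07839433  116.        ]
```

Seat ≈ (520.5,-220.5), spline yaw ≈ 11.4° (mod 90) from four spline tips. Carry the jar, turned to match, past the seat so that the wrist camera sees seat and lid together.

Request:
move_arm --commands '[{"xyz":[0,0,0],"turn":-0.136,"gripper":5},{"xyz":[0,0,0],"turn":-0.136,"gripper":5},{"xyz":[0,0,0],"turn":-0.136,"gripper":5},{"xyz":[0,0,0],"turn":-0.136,"gripper":5},{"xyz":[-0.6,0,-2.5],"turn":0,"gripper":5},{"xyz":[-1,0,-4.4],"turn":0,"gripper":5},{"xyz":[-1,0,-4.4],"turn":0,"gripper":5},{"xyz":[-1,0,-4.4],"turn":0,"gripper":5},{"xyz":[-1,0,-4.4],"turn":0,"gripper":5},{"xyz":[-1,0,-4.4],"turn":0,"gripper":5},{"xyz":[-1,0,-4.4],"turn":0,"gripper":5},{"xyz":[-1,0,-4.4],"turn":0,"gripper":5}]'

```text
clock: 11.9
ee_pos: [546.0, -116.5, 226.5]
orientation: [-0.704, -0.07, 0.07, 0.704]
wrist_force: [1.0, 0.3, -7.5]
gripper_width: 0.682
```

Request:
move_arm --commands '[{"xyz":[-1,0,-4.4],"turn":0,"gripper":5},{"xyz":[-1,0,-4.4],"turn":0,"gripper":5},{"xyz":[-1,0,-4.4],"turn":0,"gripper":5},{"xyz":[-1,0,-4.4],"turn":0,"gripper":5},{"xyz":[-0.7,0,-3],"turn":0,"gripper":5},{"xyz":[0,0,0],"turn":0,"gripper":5},{"xyz":[0,0,0],"turn":0,"gripper":5}]'

```text
clock: 12.78
ee_pos: [540.9, -325.8, 226.4]
orientation: [-0.703, -0.07, 0.07, 0.704]
wrist_force: [1.2, 1.3, -7.8]
gripper_width: 0.678
```

```bash
python3 - <<'E'
from h import *
s=observe();print(s["ee_pos"],s["clock"],s["wrist_force"].round(1),s["joint_pos"].round(2));M=R.from_quat(s["orientation"]).as_matrix();print(np.degrees(np.arctan2(M[1,2],M[0,2])))
im=np.ascontiguousarray(cams.capture("wrist")[:,:,::-1]);cv2.imwrite("pics/w5full.png",im)
C=cam("wrist",s);print("seat top pred",proj(C,(520.5,-220.5,116)))
cv2.imwrite("pics/w5.png",cv2.resize(im[0:360,160:480],None,fx=1.6,fy=1.6,interpolation=cv2.INTER_CUBIC))
E
```

```text
[ 540.87340243 -325.81946162  226.37787396] 12.775 [ 1.2  1.3 -7.8] [ 0.1   0.5   0.54  1.64 -0.28  1.08  0.92]
101.35245122126254
seat top pred [322.16338956  75.82030417]
```

View pics/w5.png

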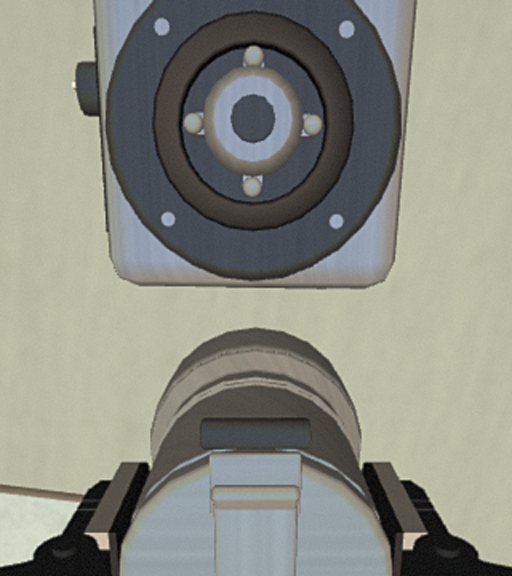

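The wrist view shows splines (crop) at top (254,56), bottom (252,186), left (193,123), right (313,123), and the jar's skirt centre column at ≈256 with far foot edge row ≈328. They look aligned in yaw.

```bash
python3 - <<'E'
from h import *
s=observe();C=cam("wrist",s);M=R.from_quat(s["orientation"]).as_matrix();e=s["ee_pos"]
q=lambda x,y:(160+x/1.6,y/1.6)
T=lambda p:(M.T@(p-e))
for z in (104,107):
    P=[onz(C,q(*p),z) for p in [(254,56),(252,186),(193,123),(313,123)]]
    m=np.mean(P,0);d=P[3]-P[2];g=P[0]-P[1];print(z,m.round(1),"tool",T(m).round(1),"yaw",np.degrees(np.arctan2(d[1],d[0])),np.degrees(np.arctan2(g[1],g[0]))-90,np.linalg.norm(d),np.linalg.norm(g))
b=onz(C,q(253,118),116);print("boss top",b.round(1),T(b).round(1))
f=e[2]-78.4
print("foot far edge tool",T(onz(C,q(256,328),f)).round(1),"-36 in z; skirt sides",T(onz(C,q(152,420),f+30)).round(1),T(onz(C,q(360,420),f+30)).round(1))
print("hinge mid",T(onz(C,q(257,433),f+100)).round(1),"lip",T(onz(C,q(256,492),f+112)).round(1))
E
```

```text
104 [ 518.  -219.6  104. ] tool [ -1.6 122.7 108.2] yaw 11.354709304150122 10.332993533273935 48.175001928195016 47.7742464844995
107 [ 518.1 -220.   107. ] tool [ -1.6 119.7 107.8] yaw 11.354709304150099 10.332993533274049 47.579243123461204 47.18344364394983
boss top [ 518.1 -219.5  116. ] [ -1.6 110.7 108.3]
foot far edge tool [-0.5 78.4 33.8] -36 in z; skirt sides [-34.4  48.4   9.7] [33.3 48.4  9.7]
hinge mid [ -0.4 -21.6  34.5] lip [ -0.6 -33.6  28.5]
```

Request:
move_arm --commands '[{"xyz":[-0.1,0,2],"turn":0,"gripper":5},{"xyz":[0,0,3],"turn":0,"gripper":5},{"xyz":[0,0,3],"turn":0,"gripper":5},{"xyz":[0,0,2],"turn":0,"gripper":5},{"xyz":[0,0,0.9],"turn":0,"gripper":5},{"xyz":[0,1,0],"turn":0,"gripper":5},{"xyz":[0,1,0],"turn":0,"gripper":5},{"xyz":[0,0,0],"turn":0,"gripper":5},{"xyz":[0,0,0],"turn":0,"gripper":5}]'

```text
clock: 13.95
ee_pos: [518.6, -220.4, 207.2]
orientation: [0.704, 0.069, -0.07, -0.704]
wrist_force: [-0.0, -0.7, -7.3]
gripper_width: 0.681
```

```bash
python3 - <<'E'
from h import *
s=observe();M=R.from_quat(s["orientation"]).as_matrix();e=s["ee_pos"]
print(e,s["clock"],s["wrist_force"],s["torque"]);print("err tool",M.T@(np.array([518.1,-219.8,107])-e)-[-.5,0,-1])
E
```

```text
[ 518.64193356 -220.36475987  207.217944  ] 13.95 [-5.77572917e-04 -7.23232906e-01 -7.32244727e+00] [ 0.0226855  -0.00478889  0.0306197 ]
err tool [  0.11575868 100.21789837   1.68858437]
```

Request:
move_arm --commands '[{"xyz":[0,0.5,0.15],"turn":0,"gripper":5},{"xyz":[0,0.5,0],"turn":0,"gripper":5},{"xyz":[0,0.4,0],"turn":0,"gripper":5},{"xyz":[0,0.3,0],"turn":0,"gripper":5},{"xyz":[0,0.2,0],"turn":0,"gripper":5},{"xyz":[0,0.2,0],"turn":0,"gripper":5},{"xyz":[0,0,0],"turn":0,"gripper":5}]'

```text
clock: 14.82
ee_pos: [518.4, -218.3, 186.3]
orientation: [0.704, 0.07, -0.07, -0.704]
wrist_force: [0.0, -0.1, -7.5]
gripper_width: 0.686
```

Request:
move_arm --commands '[{"xyz":[0,0.2,0],"turn":0,"gripper":5},{"xyz":[0,0.2,0],"turn":0,"gripper":5},{"xyz":[0,0.2,0],"turn":0,"gripper":5},{"xyz":[0,0,0],"turn":0,"gripper":5}]'

```text
clock: 15.32
ee_pos: [518.3, -218.3, 180.1]
orientation: [0.704, 0.07, -0.07, -0.704]
wrist_force: [-0.3, 0.1, -6.5]
gripper_width: 0.686
```

It went past the spline tops with no force, so it has meshed. On to the ring.

Request:
move_arm --commands '[{"xyz":[0,0.2,0],"turn":0,"gripper":5},{"xyz":[0,0.2,0],"turn":0,"gripper":5},{"xyz":[0,0.2,0],"turn":0,"gripper":5},{"xyz":[0,0,0],"turn":0,"gripper":5}]'

```text
clock: 15.82
ee_pos: [518.5, -218.4, 174.6]
orientation: [0.704, 0.07, -0.07, -0.704]
wrist_force: [-2.9, 1.7, 4.5]
gripper_width: 0.683
```

Request:
move_arm --commands '[{"xyz":[0,0.2,0],"turn":0,"gripper":5},{"xyz":[0,0.2,0],"turn":0,"gripper":5},{"xyz":[0,0,0],"turn":0,"gripper":5}]' --force 80

```text
clock: 16.2
ee_pos: [518.5, -218.5, 170.7]
orientation: [0.704, 0.07, -0.07, -0.704]
wrist_force: [-4.0, 1.5, 7.0]
gripper_width: 0.679
```

Request:
move_arm --commands '[{"xyz":[0,0.2,0],"turn":0,"gripper":5},{"xyz":[0,0.1,0],"turn":0,"gripper":5},{"xyz":[0,0,0],"turn":0,"gripper":5},{"xyz":[0,0,0],"turn":0,"gripper":5}]'

```text
clock: 16.7
ee_pos: [518.7, -218.8, 169.4]
orientation: [-0.704, -0.07, 0.069, 0.704]
wrist_force: [-13.3, 5.4, 36.3]
gripper_width: 0.679
```

On the stop (TCP 169.4 as predicted). Ease off a little, then check the picture.

Request:
move_arm --commands '[{"xyz":[-0.05,-0.06,0],"turn":0,"gripper":5},{"xyz":[0,0,0],"turn":0,"gripper":5},{"xyz":[0,0,0],"turn":0,"gripper":5}]'

```text
clock: 17.08
ee_pos: [518.5, -218.7, 169.5]
orientation: [0.704, 0.071, -0.069, -0.704]
wrist_force: [-7.6, 4.7, 24.2]
gripper_width: 0.678
```

```bash
python3 - <<'E'
from h import *
s=observe();print(s["ee_pos"],s["clock"],s["wrist_force"].round(1),s["gripper_width"])
im=cams.capture("wrist")[:,:,::-1];sd=cams.capture("side")[:,:,::-1]
z=cv2.resize(sd[190:340,270:420],(400,400),interpolation=cv2.INTER_CUBIC)
cv2.imwrite("pics/w6.png",np.hstack([cv2.resize(im[80:400,160:480],(400,400)),z]))
E
```

```text
[ 518.51326004 -218.66101275  169.4635342 ] 17.075 [-7.6  4.7 24.2] 0.6783665820563829
```

View pics/w6.png

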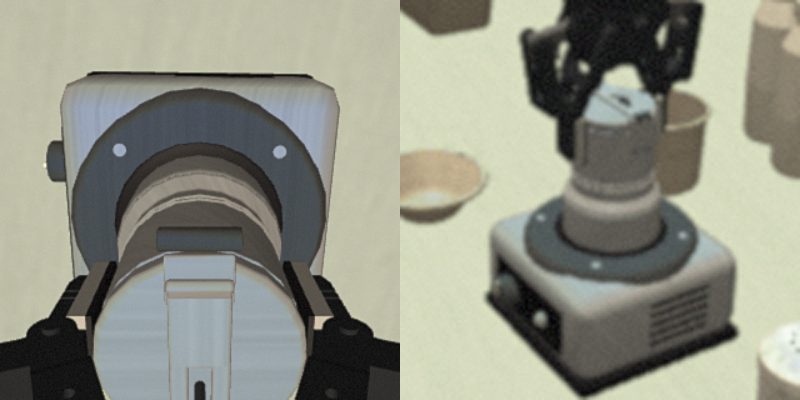

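The jar sits upright and centred, its skirt down in the ring, the hasp flat on the lid, and the neighbours untouched. The press is steady at about 24 N net. Handing in.

```bash
python3 -c "
from workcell import workorder,observe
print(workorder.finish_job());s=observe();print(s['ee_pos'],s['wrist_force'],s['clock'])"
```

```text
the job is handed in; nothing more can be done
None
the job is handed in; nothing more can be done
```

I closed the hasp while the jar stood on the worktop, then gripped the jar and carried it to the grinder. I lowered it onto the seat in line with the splines and pressed it onto the ring's stop, then handed the job in at about 17 s of the 64 s. `finish_job` reports no verdict, so the result rests on the checks below.

**Last checks before hand-in**
- **Height:** the TCP was at z = 169.5 mm, which is where I expected it with the foot 1 mm above the deck. The force rose sharply there, as it should on the stop.
- **Press:** I eased off to about 24 N net downward, which is about 31 N on the ring with the jar's weight. 15 N is needed to hold it down.
- **Grip:** the gripper was closed on the jar with the grip set to 80 N.
- **Picture:** the last view shows the jar upright and centred on the seat, the hasp flat with its slot over the staple, and the neighbouring items in view not disturbed.

**What did not agree or did not go to plan**
- The first move call was refused for a missing field, so nothing moved.
- The jar seems to have slid about 6 mm on the worktop while I pressed the hasp. I re-measured it before gripping.
- The fixed cameras and the wrist camera differed by about 2.4 mm on the seat position. I used the wrist view, and the jar meshed at once without force.
- A side force of about 9 N remained at the end.
- I did not measure the ring travel and the hasp angle directly. I inferred them from height, force and pictures.

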